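# Flip the caddy's cover leaf to the other well

## Task

Flip the hinged cover leaf of the two-well caddy right over its spine, so that the well it covers now is open and the leaf lies flat over the other well. Only push it with the fingertips or the outside of the fingers: do not pinch the leaf between the fingers, do not let it slam, do not shift or lift the caddy, and leave everything else where it stands.

Things in the scene. Friction and masses are not known exactly. Their poses are not given: they have to be found in the camera images.
- caddy: white metal caddy, an open box 160 mm (its x) by 280 mm (its y) by 75 mm high, loose on the bench, 2.2 kg, with a wall along its middle that parts it into two wells, one on its -y side and one on its +y side. Origin at the centre of its underside, z up. Its yaw varies by up to 0.45 rad; at yaw 0 its +y is the robot's left.
- spine (a point): middle of the hinge axis, 81 mm above the caddy's underside, over the middle wall; its axes are the caddy's, and the hinge runs along x
- leaf (a joint): angle of the cover leaf about the spine, rad: 0 = level over the well on the caddy's -y side, 1.57 = upright, 3.14 = level over the +y well (stops at 0 and 3.14). It starts shut or a little ajar, 0 to 0.6. The hinge is stiff (0.32 N m of friction): the leaf stays at whatever angle it is left, and takes about 2 to 4 N at its free edge to turn.
- leaf_edge (a point): middle of the leaf's free edge, half-way through its thickness, 185 mm from the hinge axis. The leaf (0.28 kg in all) is a plywood board 6 mm thick and 156 mm long (along the spine). It is longer than the well is wide: at 0 or 3.14 it sticks out 45 mm past the caddy's outer long wall, with its underside 78 mm above the bench and free room for fingertips below. Axes of the leaf: y runs from the free edge to the hinge; z is normal to the leaf, upward at angle 0.
- board: the plywood board of the leaf, 156 (along the spine) by 183 by 6 mm; its bare side faces down at the start (up once flipped). Origin at its centre.
- face_plate: thin aluminium plate, 140 by 160 by 3 mm, fixed on the side of the leaf that faces up at the start (down once flipped); its rim lies 8 mm in from the leaf's free edge and long ends. Origin at its centre.
- mug: blue-glazed ceramic mug, 82 mm across, 92 mm high, on the lazy Susan; origin at the centre of its underside
- funnel: pink plastic funnel standing mouth down on the lazy Susan, 108 mm across, 110 mm high; origin at the centre of its underside
- clip_jar: squat glass jar, 92 mm across, 84 mm high, its clip lid shut, on the lazy Susan; origin at the centre of its underside
- pot: small aluminium pot, 110 mm across, 65 mm high, on the bench beyond the caddy; origin at the centre of its underside
- spoon: wooden spoon lying on the bench beyond the caddy; origin on its underside
- flowerpot: small terracotta pot, 72 mm across, 65 mm high, standing on the bench to the left of the caddy on the robot's side; origin at the centre of its underside
- tin: closed steel tin, 72 mm across, 50 mm high, on the bench beyond the caddy, to its left; origin at the centre of its underside

How it is judged:
On the way:
1. the leaf is turned past upright (value of joint leaf above 1.65 rad), for 0.1 s.
At the end, for the whole second after the job is handed in: The leaf lies level over the caddy's +y well, within 0.07 rad (4 degrees) of its stop, and is at rest; the caddy stands level within 30 mm of where it was; every other listed thing is within 30 mm of where it was (value of joint leaf above 3.07 rad and velocity of joint leaf between -0.05 and 0.05 rad/s and distance of each of caddy, mug, funnel, clip_jar, pot, spoon, flowerpot, tin from where it was at the start of the episode below 0.03 m and angle between caddy's own z axis and vertical below 0.05 rad); the robot touches nothing.
It fails at once if the leaf is pinched (fingers press on its plated side and its bare side at once) (contact force between the fingers and face_plate above 2 N and contact force between the fingers and board above 2 N).
It fails at once if the leaf slams (turns faster than 4 rad/s) (velocity of joint leaf above 4 rad/s or velocity of joint leaf below -4 rad/s).
It fails at once if the caddy is lifted, tipped or shifted by more than 30 mm (distance of caddy from where it was at the start of the episode above 0.03 m or angle between caddy's own z axis and vertical above 0.12 rad or height (world z) of caddy above 0.012 m).
It fails at once if another thing is shifted or lifted by more than 30 mm (distance of any of mug, funnel, clip_jar, pot, spoon, flowerpot, tin from where it was at the start of the episode above 0.03 m).
It also fails if it takes over 45 s, if anything falls off the work surface, if the arm or the gripper's body presses on something with over 40 N, if the wrist force passes 120 N, or if a joint passes its speed limit or range.

## Robot

A 6-joint arm with a two-finger parallel gripper is mounted at the origin on the work surface. World frame = base frame: x ahead of the robot, y to its left, z up, the work surface at z = 0. Lengths are in m, angles in rad, forces in N, time in s.
With the tool pointing down it reaches from about 0.35 to 0.775 m from the base axis. Payload 5.5 kg.
Tool frame: the origin (TCP) lies on the front face of the gripper's body, between the roots of the fingers; the fingertips stand 73 mm ahead of it and the grasp point (between the pads) lies r.grasp_offset ahead of it (r.grasp_offset is the distance from the TCP to the grasp point, in m); z points along the fingers, y is the line along which they close (so a half turn about z gives the same grasp; the last joint's range is limited). The gripper opens to 85 mm and grips with 20 to 120 N. Pads are 22 mm wide; open, the fingers measure 114 mm over their backs; the gripper's body (76 mm by 85 mm) begins 54 mm behind the grasp point. The pads swing forward as they close: fully open they stand 13 mm farther back than shut.
Start: joints at [1.013, 0.313, 0.046, 1.304, 0, 1.431], TCP at [0.233, 0.526, 0.304] pointing down, gripper open.
Joint ranges: [-2.76, 2.76], [-0.86, 1.69], [-1.03, 1.26], [-2.2, 2.34], [-1.47, 1.5], [-3.14, 3.14]. Speed limits (rad/s): [2.57, 2.57, 3.14, 3.14, 3.14, 3.14].

## Interface

Orientations are given as [roll, pitch, yaw] about the fixed x, y, z axes, in that order (R = Rz(yaw) Ry(pitch) Rx(roll)).
In Python, from rig import r gives the robot as it stands.
- The arm moves only by the shell command python3 -m inch 'ROWS'. ROWS is JSON, a list of rows, each a list of 3 entries, a list of its own where there are three numbers: the gripper command: -1 is fully open, 1 is shut, values between are in proportion, then the shift along the tool's x, y, z in mm, then the turn about the tool's z in degrees. A call has exactly 10 rows; each row shifts and turns the commanded pose from where the row before left it, along the tool's axes as they then stand; what a row does not reach is not made up. A row lasts 1/12 s, in which the tool goes at most 41.7 mm and 7.16 degrees, less where a joint would pass 70% of its speed; a pose out of reach is approached as far as the arm can. A call is refused whole if a number of a shift passes 41.7 or a number of a turn 7.16, either way. A call with a gripper value outside its range is refused whole. The fingers move at their own pace and stop on an object; the grip force is fixed at half the most. Time passes only in rows, so rows that do not move let the fingers close, or fill a call up. It gives the time, the measured TCP pose, the force, the opening and the grip force at its end, in the units of the state.
- r.sense(): the state, without advancing time (a new reading comes with each control period).
- r.grab_frame(name): name is "side" or "top" or "wrist"; returns (picture, depth): 400x640x3 uint8, red, green, blue; 400x640 float32, m along the optical axis (not along the pixel's ray), 0 where there is no reading.
- r.get_calibration(name): a dict with "fx", "fy", "cx", "cy" (pixels), "T" (4x4, takes a point from camera to world coordinates). Camera axes: x right, y down, z forward; pixel columns grow to the right and rows downward; lengths in m; the calibration is good to about 2 mm. A picture is of the moment at which its call begins: read the wrist's pose just before it. get_calibration takes no time and is no camera call; for the wrist camera it gives the pose at the moment of the call.
- r.finish_job(): hands the job in; it is judged then, once.
Trained networks look in the newest picture that a camera, given by its name, has taken for a name from the list of things; names that differ only in an ending like _2 or _b are one class to them, and where a whole thing is asked for, a point or a joint stands for the part that bears it (a point fixed in the world has none). Each returns a list of dicts, best first, with "confidence" (0 to 1); they miss things now and then, are a little off and sometimes report something else, mostly with a low value. They report only what shows in the picture. A call takes as long as a camera call.
- r.search_frame(camera, thing): "box" ([left, top, width, height] in pixels, round what is visible of it).
- r.silhouettes(camera, thing): "mask" (400x640 bool, what is visible of it) and "box" ([left, top, width, height] in pixels, round what is visible of it).
The state is a dict: "t": time; "qpos": joint angles; "qvel": joint speeds; "tau": joint torques, N m; "eef_pos": TCP position; "orientation": TCP orientation; "wrist_force": force on the tool from outside, world axes, zero at the start; "torque": the same for the moment, N m; "opening": finger opening in m; "grasp_force": force on a finger pad.
Only numpy, scipy, OpenCV 4.12 (cv2) and the standard library are available. Lean on these libraries where they do the work, as an engineer would, in place of code of your own. Each camera call takes 0.05 s, during which the arm holds its last target. There are 200 camera calls.

## Working session

There is one attempt and no reset: what is moved stays moved. The work goes in short steps, Python scripts to look and compute and a shell command to move; the robot and the scene stay as the last step left them, time stands still between calls to the robot, and variables do not carry over. Pictures are saved under pics/ and viewed, at most 10 in all, crops included, and the job is handed in when it is done.

```bash
ls; mkdir -p pics; python3 - <<'E'
from rig import r
import cv2,numpy as np
s=r.sense();print({k:np.round(v,3).tolist() for k,v in s.items()}, r.grasp_offset)
ims=[]
for c in ["top","side"]:
    im,d=r.grab_frame(c);np.savez(f'pics/{c}0.npz',im=im,d=d)
    k=r.get_calibration(c);T=np.array(k["T"])
    print(c,{a:k[a] for a in("fx","fy","cx","cy")},T.round(3).tolist())
    cv2.imwrite(f'pics/{c}0.png',im[...,::-1])
    for n in ["caddy","leaf","face_plate","mug","funnel","clip_jar","pot","spoon","flowerpot","tin"]:
        L=r.silhouettes(c,n)
        if not L: print(n,'none');continue
        m=L[0]["mask"]&(d>0)
        v,u=np.nonzero(m);z=d[m]
        P=np.c_[(u-k["cx"])*z/k["fx"],(v-k["cy"])*z/k["fy"],z]@T[:3,:3].T+T[:3,3]
        print(n,round(L[0]["confidence"],2),L[0]["box"],np.percentile(P,[2,50,98],axis=0).round(3).tolist())
        np.save(f'pics/{c}_{n}.npy',P)
E
```

```text
pics
{'t': 0.0, 'qpos': [1.013, 0.314, 0.045, 1.304, 0.0, 1.431], 'qvel': [-0.0, 0.001, -0.001, -0.0, 0.001, -0.001], 'tau': [-0.001, -48.063, 29.853, 0.019, -0.0, 0.0], 'eef_pos': [0.233, 0.525, 0.303], 'orientation': [-3.14, -0.0, 2.724], 'wrist_force': [0.224, 0.932, -0.765], 'torque': [-0.017, -0.025, -0.03], 'grasp_force': 0.0, 'opening': 0.085} 0.0539
top {'fx': 489.739878162235, 'fy': 489.739878162235, 'cx': 317.24324659669753, 'cy': 202.3307274289627} [[0.011, -0.996, 0.087, 0.395], [-1.0, -0.013, -0.02, 0.161], [0.021, -0.086, -0.996, 1.574], [0.0, 0.0, 0.0, 1.0]]
caddy 0.76 [292.2, 160.3, 113.6, 84.7] [[0.415, -0.112, 0.001], [0.521, 0.038, 0.088], [0.635, 0.195, 0.119]]
leaf 0.71 [215.3, 179.2, 31.4, 33.1] [[0.495, 0.361, 0.033], [0.535, 0.399, 0.115], [0.58, 0.44, 0.123]]
face_plate 0.89 [338.6, 181.5, 65.4, 59.8] [[0.418, -0.113, 0.087], [0.496, -0.03, 0.104], [0.573, 0.053, 0.12]]
mug 0.97 [200.3, 220.5, 36.6, 29.5] [[0.386, 0.381, 0.031], [0.423, 0.43, 0.044], [0.46, 0.478, 0.128]]
funnel 0.94 [172.6, 187.9, 35.8, 30.3] [[0.474, 0.47, 0.041], [0.516, 0.51, 0.064], [0.5
[... 1172 characters left out ...]
32], [0.422, 0.394, 0.091], [0.461, 0.46, 0.124]]
funnel 0.86 [241.3, 96.3, 22.9, 41.6] [[0.484, 0.412, 0.029], [0.511, 0.501, 0.077], [0.553, 0.613, 0.14]]
clip_jar 0.73 [256.7, 117.7, 33.5, 36.0] [[0.496, 0.358, 0.035], [0.533, 0.375, 0.1], [0.579, 0.437, 0.117]]
pot 0.67 [436.3, 214.4, 71.6, 59.0] [[0.745, -0.224, -0.002], [0.809, -0.14, 0.032], [0.851, -0.056, 0.064]]
spoon 0.59 [380.5, 163.5, 40.6, 51.5] [[0.767, -0.002, -0.0], [0.787, 0.105, 0.012], [0.823, 0.189, 0.02]]
flowerpot 0.81 [196.7, 185.8, 32.0, 36.0] [[0.278, 0.237, 0.003], [0.308, 0.277, 0.041], [0.339, 0.302, 0.065]]
tin 0.82 [335.0, 135.4, 27.2, 27.7] [[0.709, 0.266, -0.002], [0.735, 0.286, 0.042], [0.774, 0.331, 0.051]]
```

```bash
python3 - <<'E'
import numpy as np,cv2
a=cv2.imread('pics/top0.png')[60:320,150:470];b=cv2.imread('pics/side0.png')[60:320,150:530]
cv2.imwrite('pics/v1.png',cv2.resize(np.hstack([a,b]),None,fx=1.14,fy=1.14))
for c in("top","side"):
    P=np.load(f'pics/{c}_face_plate.npy')
    m=np.median(P,0);P=P[np.abs(P-m).max(1)<.13]
    for _ in range(3):
        A=np.c_[P[:,:2],np.ones(len(P))];w=np.linalg.lstsq(A,P[:,2],rcond=None)[0];e=P[:,2]-A@w;P=P[np.abs(e)<.006]
    g=np.hypot(*w[:2]);th=np.arctan(g)
    rect=cv2.minAreaRect(P[:,:2].astype(np.float32))
    print(c,'tilt',th,'yaw(from down-slope: -y)',np.arctan2(-w[0]/1, w[1])if 0 else np.degrees(np.arctan2(w[1],w[0])),'rect',rect,w, P.mean(0))
    np.save(f'pics/{c}_w.npy',w)
    C=np.load(f'pics/{c}_caddy.npy');C=C[(C[:,2]>.06)&(C[:,2]<.079)]
    print('rim',len(C),cv2.minAreaRect(C[:,:2].astype(np.float32)))
E
```

```text
top tilt 0.183172155612705 yaw(from down-slope: -y) -112.03411570139151 rect ((0.49740082025527954, -0.02989216148853302), (0.16140873730182648, 0.1453116536140442), 68.8788070678711) [-0.06949762 -0.17171819  0.13327687] [ 0.496315   -0.02997617  0.10393161]
rim 362 ((0.5314887166023254, 0.0623617023229599), (0.27840426564216614, 0.17083308100700378), 71.47466278076172)
side tilt 0.1845324033068785 yaw(from down-slope: -y) -111.36282790117417 rect ((0.4993748664855957, -0.030324086546897888), (0.1612567901611328, 0.14122851192951202), 68.90685272216797) [-0.06799365 -0.17383122  0.13193683] [ 0.49536858 -0.03664675  0.10462527]
rim 589 ((0.5340927243232727, 0.062196433544158936), (0.2824801206588745, 0.17493537068367004), 72.0753173828125)
```

View pics/v1.png

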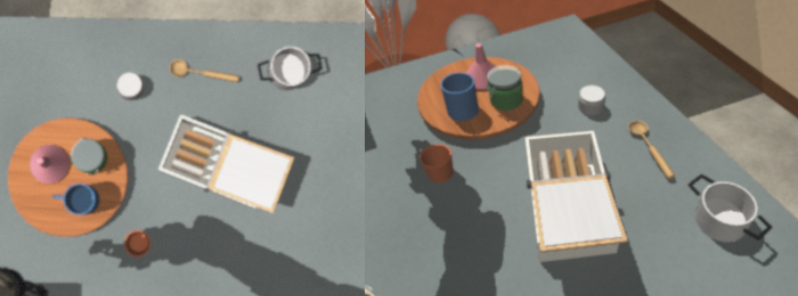

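The view shows the leaf (white plate with plywood rim) over the right-hand well, slightly ajar at about 0.18 rad. The hinge is near (0.531, 0.061) and the caddy yaw is about -20°. The rim rectangle and the plate position agree on this. The tool always points down, so I'll push the free edge with the outside of the shut fingers (tool y = caddy +y) and follow its arc.

```bash
python3 -m inch '[[1,[-23.8,-26.5,0],0],[1,[-23.8,-26.5,0],0],[1,[-23.8,-26.5,0],0],[1,[-23.8,-26.5,0],0],[1,[-23.8,-26.5,0],0],[1,[-23.8,-26.5,0],0],[1,[-23.8,-26.5,0],0],[1,[-23.8,-26.5,0],0],[1,[-23.8,-26.5,0],0],[1,[-23.8,-26.5,0],0]]'
python3 -m inch '[[1,[-23.8,-26.5,0],0],[1,[-23.8,-26.5,0],0],[1,[-23.8,-26.5,0],0],[1,[-23.8,-26.5,0],0],[1,[-23.8,-26.5,0],0],[1,[-23.8,-26.5,0],0],[1,[-23.8,-26.5,0],0],[1,[-23.8,-26.5,0],0],[1,[-23.8,-26.5,0],0],[1,[-23.8,-26.5,0],-4]]'
cat > h.py <<'E'
from rig import r
import numpy as np,cv2
H=np.array([.531,.061,.081]);yc=np.array([.342,.940,0]);xc=np.array([.94,-.342,0])
def st():
    s=r.sense();d=np.array(s['eef_pos'])-H
    print('t',round(s['t'],2),'TCP caddy xyz mm',(np.array([d@xc,d@yc,d[2]])*1000).round(1),'yaw',np.degrees(s['orientation'][2]).round(1),np.round(s['orientation'][:2],3),'F caddy',np.round([s['wrist_force']@xc,s['wrist_force']@yc,s['wrist_force'][2]],1),'open',round(s['opening'],3))
def leaf(c='side'):
    im,d=r.grab_frame(c);k=r.get_calibration(c);T=np.array(k['T'])
    v,u=np.nonzero(d>0);z=d[d>0]
    P=np.c_[(u-k["cx"])*z/k["fx"],(v-k["cy"])*z/k["fy"],z]@T[:3,:3].T+T[:3,3]-H
    Q=np.c_[P@xc,P@yc,P[:,2]]*1000
    return im,Q
E
python3 -c "
from h import *
st()"
```

```text
t: 1.93
eef_pos: [0.3434, 0.1852, 0.3042]
orientation: [3.141, 0.001, 2.724]
wrist_force: [1.5, 0.4, -0.4]
opening: -0.0002
grasp_force: 0.0
t: 2.77
eef_pos: [0.4535, -0.1539, 0.3041]
orientation: [3.141, 0.001, 2.794]
wrist_force: [1.1, 0.4, 0.2]
opening: -0.0004
grasp_force: 0.0
t 2.77 TCP caddy xyz mm [   0.7 -228.5  223.1] yaw 160.1 [3.141e+00 1.000e-03] F caddy [0.9 0.7 0.2] open -0.0
```

```bash
python3 -m inch '[[1,[0,0,30],0],[1,[0,0,30],0],[1,[0,0,30],0],[1,[0,0,30],0],[1,[0,0,24],0],[1,[0,5,0],0],[1,[0,5,0],0],[1,[0,5,0],0],[1,[0,5,0],0],[1,[0,2,0],0]]'
python3 - <<'E'
from h import *
st()
im,Q=leaf('side');im2,Q2=leaf('wrist')
cv2.imwrite('pics/v2.png',np.hstack([cv2.resize(im[160:320,250:430],(400,355)),cv2.resize(im2,(400,355))])[...,::-1])
E
```

```text
t: 3.6
eef_pos: [0.4623, -0.1309, 0.1617]
orientation: [-3.142, 0.004, 2.795]
wrist_force: [0.3, -0.4, 0.9]
opening: -0.0003
grasp_force: 0.0
t 3.6 TCP caddy xyz mm [   1.  -203.9   80.7] yaw 160.1 [-3.142  0.004] F caddy [ 0.4 -0.2  0.9] open -0.0
```

View pics/v2.png

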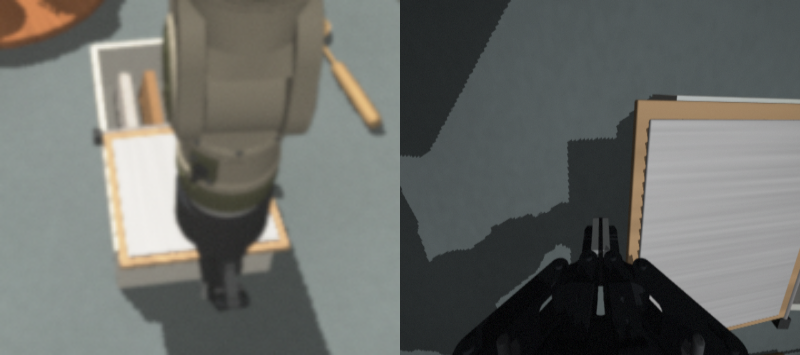

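The wrist view shows the shut fingers at (600,235), just left of the leaf's edge at (632,200). Next I creep in until they touch.

```bash
python3 -m inch '[[1,[0,2,0],0],[1,[0,2,0],0],[1,[0,1,0],0],[1,[0,1,0],0],[1,[0,1,0],0],[1,[0,1,0],0],[1,[0,0,0],0],[1,[0,0,0],0],[1,[0,0,0],0],[1,[0,0,0],0]]'; python3 -c "
from h import *
st()"
```

```text
t: 4.53
eef_pos: [0.4634, -0.1243, 0.1599]
orientation: [-3.14, -0.0, 2.793]
wrist_force: [-2.1, -4.1, 0.6]
opening: -0.0002
grasp_force: 2.6
t 4.53 TCP caddy xyz mm [  -0.2 -197.4   78.9] yaw 160.0 [-3.14 -0.  ] F caddy [-0.6 -4.6  0.6] open -0.0
```

```bash
python3 -m inch '[[1,[0,1,0],0],[1,[0,1,-1],0],[1,[0,1,-2],0],[1,[0,1,-3],0],[1,[0,1,-3],0],[1,[0,1,-3],0],[1,[0,1,-3],0],[1,[0,1,-3],0],[1,[0,1,-3],0],[1,[0,1,-3],0]]'; python3 - <<'E'
from h import *
st()
im,Q=leaf('side')
m=(abs(Q[:,0])<75)&(abs(Q[:,0])>45)&(Q[:,1]<-30)&(Q[:,1]>-190)&(Q[:,2]>5)&(Q[:,2]<150)
p=np.polyfit(Q[m,1],Q[m,2],1);print('tilt',np.arctan(-p[0]),m.sum(),np.std(Q[m,2]-np.polyval(p,Q[m,1])))
im2,_=leaf('wrist')
cv2.imwrite('pics/v3.png',np.hstack([cv2.resize(im[160:320,250:430],(400,355)),cv2.resize(im2,(400,355))])[...,::-1])
E
```

```text
t: 5.37
eef_pos: [0.4663, -0.1173, 0.1843]
orientation: [-3.134, 0.0, 2.791]
wrist_force: [-6.0, -15.6, 1.8]
opening: 0.0001
grasp_force: 8.1
t 5.37 TCP caddy xyz mm [ 1.000e-01 -1.897e+02  1.033e+02] yaw 159.9 [-3.134  0.   ] F caddy [ -0.3 -16.7   1.8] open 0.0
tilt 0.30214541234759246 889 2.0321657341897925
```

View pics/v3.png

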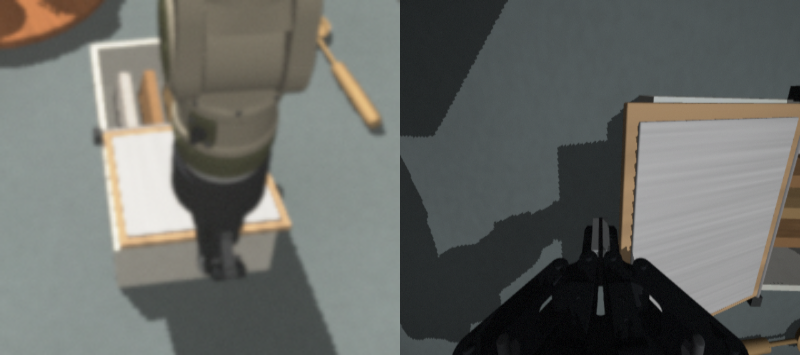

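It tracks: the tilt is now 0.30 rad, as expected for the rise. The inward push of 17 N is on the high side, so I'll ease the bias as I go on.

```bash
python3 -m inch '[[1,[0,0.5,-3],0],[1,[0,0.5,-3],0],[1,[0,0.8,-3],0],[1,[0,1,-3],0],[1,[0,1.1,-3],0],[1,[0,1.2,-3],0],[1,[0,1.2,-3],0],[1,[0,1.3,-3],0],[1,[0,1.3,-3],0],[1,[0,1.4,-3],0]]'; cat >> h.py <<'E'
def tilt():
    im,Q=leaf('side')
    m=(abs(Q[:,0])<75)&(abs(Q[:,0])>45)&(Q[:,1]<-20)&(Q[:,1]>-190)&(Q[:,2]>12)&(Q[:,2]<190)
    p=np.polyfit(Q[m,1],Q[m,2],1);print('tilt',np.arctan(-p[0]),m.sum(),np.std(Q[m,2]-np.polyval(p,Q[m,1])))
E
python3 -c "
from h import *
st();tilt()"
```

```text
t: 6.3
eef_pos: [0.4705, -0.1061, 0.2143]
orientation: [-3.139, 0.001, 2.792]
wrist_force: [-2.9, -8.5, 1.0]
opening: -0.0001
grasp_force: 4.0
t 6.3 TCP caddy xyz mm [   0.3 -177.7  133.3] yaw 160.0 [-3.139e+00  1.000e-03] F caddy [ 0.2 -9.   1. ] open -0.0
tilt 0.474983126938024 745 2.2742038924528956
```

```bash
python3 -m inch '[[1,[0,2.5,-4.8],0],[1,[0,2.6,-4.8],0],[1,[0,2.8,-4.8],0],[1,[0,3,-4.8],0],[1,[0,3.3,-4.8],0],[1,[0,3.6,-4.8],0],[1,[0,3.9,-4.8],0],[1,[0,4.2,-4.8],0],[1,[0,4.4,-4.8],0],[1,[0,4.7,-4.8],0]]';python3 -c "
from h import *
st();tilt()"
```

```text
t: 7.18
eef_pos: [0.4832, -0.0724, 0.2626]
orientation: [-3.141, 0.002, 2.793]
wrist_force: [1.6, -4.8, -0.2]
opening: -0.0001
grasp_force: 2.1
t 7.18 TCP caddy xyz mm [   0.7 -141.8  181.6] yaw 160.0 [-3.141e+00  2.000e-03] F caddy [ 3.2 -3.9 -0.2] open -0.0
tilt 0.7797356328182701 276 3.276134934215404
```

```bash
python3 -m inch '[[1,[0,6,-5],0],[1,[0,6.5,-5],0],[1,[0,7,-5],0],[1,[0,7.5,-4.5],0],[1,[0,8,-4],0],[1,[0,8,-4],0],[1,[0,8.5,-3.5],0],[1,[0,8.5,-3],0],[1,[0,9,-3],0],[1,[0,9,-2],0]]';python3 - <<'E'
from h import *
st()
im,Q=leaf('side');im2,Q=leaf('top')
cv2.imwrite('pics/v4.png',np.hstack([cv2.resize(im[120:320,220:445],(400,355)),cv2.resize(im2[120:280,260:440],(400,355))])[...,::-1])
E
```

```text
t: 8.07
eef_pos: [0.5092, 0.0025, 0.301]
orientation: [3.141, -0.0, 2.794]
wrist_force: [0.2, -2.7, 1.2]
opening: -0.0004
grasp_force: 1.3
t 8.07 TCP caddy xyz mm [ -0.5 -62.5 220. ] yaw 160.1 [ 3.141 -0.   ] F caddy [ 1.1 -2.4  1.2] open -0.0
```

View pics/v4.png

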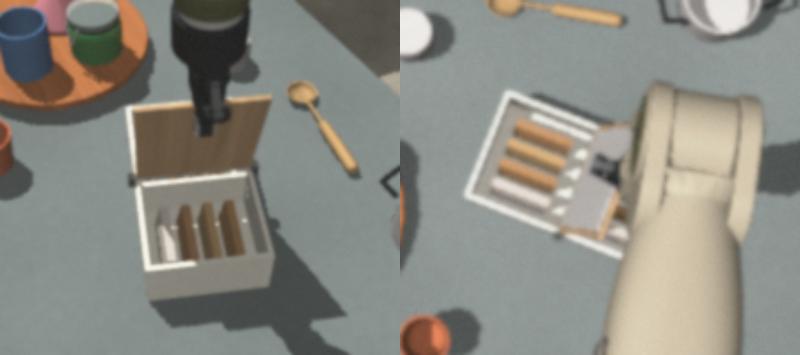

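The view confirms the leaf is almost upright with the fingers on its bare side. The caddy hasn't visibly moved, so I push on past upright.

```bash
python3 -m inch '[[1,[0,9.8,0],0],[1,[0,9.8,0],0],[1,[0,9.8,0],0],[1,[0,9.8,0],0],[1,[0,9.8,0],0],[1,[0,9.8,0],0],[1,[0,9.8,0],0],[1,[0,9.8,0],0],[1,[0,9.8,0],0],[1,[0,9.8,0],0]]'
python3 -c "
from h import *
st()"
python3 -m inch '[[1,[0,6.5,1],0],[1,[0,6.3,1.6],0],[1,[0,6,2.2],0],[1,[0,5.7,2.6],0],[1,[0,5.4,3],0],[1,[0,5.2,3.3],0],[1,[0,5,3.5],0],[1,[0,4.8,3.7],0],[1,[0,4.6,4],0],[1,[0,4.5,4.1],0]]'
python3 - <<'E'
from h import *
st()
im,Q=leaf('side')
cv2.imwrite('pics/v5.png',cv2.resize(im[100:320,220:445],(600,586))[...,::-1])
E
```

```text
t: 9.0
eef_pos: [0.5425, 0.0947, 0.3006]
orientation: [-3.141, -0.001, 2.794]
wrist_force: [0.8, -1.7, -0.8]
opening: -0.0004
grasp_force: 0.8
t 9.0 TCP caddy xyz mm [ -0.7  35.6 219.6] yaw 160.1 [-3.141e+00 -1.000e-03] F caddy [ 1.3 -1.4 -0.8] open -0.0
t: 9.83
eef_pos: [0.5611, 0.1449, 0.2716]
orientation: [3.141, 0.0, 2.794]
wrist_force: [-0.2, -0.4, 1.0]
opening: -0.0001
grasp_force: 0.6
t 9.83 TCP caddy xyz mm [ -0.4  89.1 190.6] yaw 160.1 [3.141 0.   ] F caddy [-0.  -0.5  1. ] open -0.0
```

View pics/v5.png

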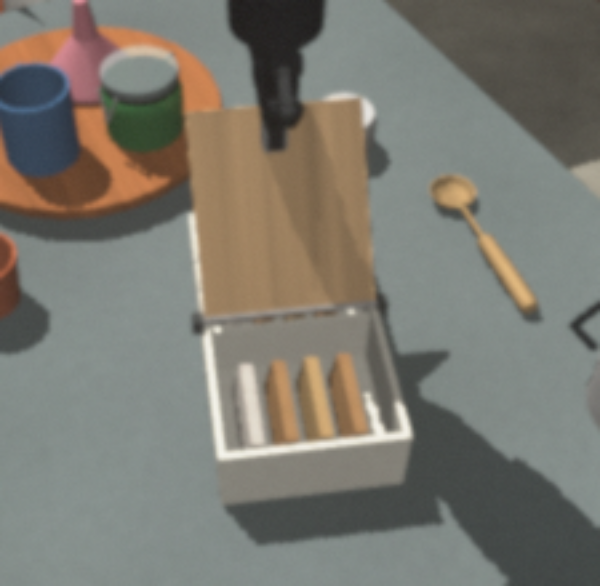

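The leaf leans at about 2.3 rad with the fingertip near its edge at (275,145). I'll carry on down.

```bash
python3 -m inch '[[1,[0,4.7,4],0],[1,[0,4.5,4.3],0],[1,[0,4.3,4.5],0],[1,[0,4.1,4.7],0],[1,[0,3.9,4.8],0],[1,[0,3.7,5],0],[1,[0,3.5,5.1],0],[1,[0,3.3,5.3],0],[1,[0,3.1,5.4],0],[1,[0,2.9,5.5],0]]'
python3 -m inch '[[1,[0,2.5,4.4],0],[1,[0,2.2,4.4],0],[1,[0,2,4.4],0],[1,[0,1.8,4.4],0],[1,[0,1.5,4.4],0],[1,[0,1.3,4.4],0],[1,[0,1,4.4],0],[1,[0,0.8,4.4],0],[1,[0,0.5,4.4],0],[1,[0,0.4,4.4],0]]'
python3 -c "
from h import *
st()"
python3 -m inch '[[1,[0,0,3],0],[1,[0,0,3],0],[1,[0,0,3],0],[1,[0,0,3],0],[1,[0,0,3],0],[1,[0,0,2],0],[1,[0,0,2],0],[1,[0,0,1],0],[1,[0,0,0],0],[1,[0,0,0],0]]'
python3 -c "
from h import *
st()"
```

```text
t: 10.72
eef_pos: [0.574, 0.1805, 0.2228]
orientation: [3.141, 0.0, 2.794]
wrist_force: [0.1, 0.7, 1.0]
opening: 0.0002
grasp_force: 0.5
t: 11.55
eef_pos: [0.5787, 0.1935, 0.179]
orientation: [3.141, 0.0, 2.794]
wrist_force: [0.0, 0.1, 0.4]
opening: 0.0001
grasp_force: 0.4
t 11.55 TCP caddy xyz mm [ -0.5 140.9  98. ] yaw 160.1 [3.141 0.   ] F caddy [0.  0.1 0.4] open 0.0
t: 12.38
eef_pos: [0.5784, 0.1932, 0.1591]
orientation: [-3.141, -0.0, 2.794]
wrist_force: [-0.6, 0.3, 0.5]
opening: 0.0
grasp_force: 0.0
t 12.38 TCP caddy xyz mm [ -0.6 140.5  78.1] yaw 160.1 [-3.141 -0.   ] F caddy [-0.6  0.1  0.5] open 0.0
```

```bash
python3 -m inch '[[1,[0,0,0.5],0],[1,[0,0,0.5],0],[1,[0,0,0.5],0],[1,[0,0,0.5],0],[1,[0,0,0.5],0],[1,[0,0,0.5],0],[1,[0,0,0.5],0],[1,[0,0,0.5],0],[1,[0,0,0],0],[1,[0,0,0],0]]'
python3 -c "
from h import *
st()"
```

```text
t: 13.22
eef_pos: [0.5786, 0.1933, 0.1566]
orientation: [3.141, 0.001, 2.794]
wrist_force: [-3.7, -1.0, 8.3]
opening: 0.0001
grasp_force: 4.2
t 13.22 TCP caddy xyz mm [ -0.5 140.6  75.6] yaw 160.1 [3.141e+00 1.000e-03] F caddy [-3.1 -2.2  8.3] open 0.0
```

Firm contact at the stop: 8 N, at the expected height. Now I retreat upwards and check.

```bash
python3 -m inch '[[1,[0,0,-5],0],[1,[0,0,-10],0],[1,[0,0,-15],0],[1,[0,0,-20],0],[1,[0,0,-20],0],[1,[0,0,-20],0],[1,[0,-20,-20],0],[1,[0,-30,-10],0],[1,[0,-30,0],0],[1,[0,-30,0],0]]'
python3 -m inch '[[1,[0,-30,0],0],[1,[0,-30,0],0],[1,[0,-30,0],0],[1,[0,-30,0],0],[1,[0,-30,0],0],[1,[0,0,0],0],[1,[0,0,0],0],[1,[0,0,0],0],[1,[0,0,0],0],[1,[0,0,0],0]]'
python3 - <<'E'
from h import *
st()
for c in('side','top'):
    im,Q=leaf(c)
    m=(abs(Q[:,0])<65)&(Q[:,1]>20)&(Q[:,1]<170)&(abs(Q[:,2])<30)
    A=np.c_[Q[m,1],Q[m,0],np.ones(m.sum())];w=np.linalg.lstsq(A,Q[m,2],rcond=None)[0];print(c,'slope y,x,z0',w.round(4),m.sum())
    for n in ["caddy","mug","funnel","clip_jar","pot","spoon","flowerpot","tin"]:
        L=r.silhouettes(c,n)
        if not L: print(n,'none');continue
        P=Q
        print(n,round(L[0]["confidence"],2),np.round(L[0]["box"],1))
    cv2.imwrite(f'pics/{c}9.png',im[...,::-1])
a=cv2.imread('pics/top9.png')[60:320,150:470];b=cv2.imread('pics/side9.png')[60:320,150:530]
cv2.imwrite('pics/v9.png',cv2.resize(np.hstack([a,b]),None,fx=1.14,fy=1.14))
E
```

```text
t: 14.05
eef_pos: [0.5413, 0.0892, 0.2771]
orientation: [3.14, 0.003, 2.795]
wrist_force: [1.1, 0.3, -0.5]
opening: 0.0
grasp_force: 0.0
t: 14.88
eef_pos: [0.4903, -0.0502, 0.2754]
orientation: [3.141, 0.0, 2.795]
wrist_force: [-0.1, 0.7, 0.8]
opening: -0.0001
grasp_force: 0.0
t 14.88 TCP caddy xyz mm [  -0.2 -118.4  194.4] yaw 160.2 [3.141 0.   ] F caddy [-0.4  0.7  0.8] open -0.0
side slope y,x,z0 [ 4.0000e-04 -1.9000e-03  1.5421e+00] 1281
caddy 0.92 [292.2 164.6  82.  127.1]
mug 0.76 [217.4 126.9  32.9  40.2]
funnel 0.88 [241.2  99.3  19.9  40.3]
clip_jar 0.73 [257.8 114.9  30.5  41.5]
pot 0.58 [435.5 213.7  72.6  61.7]
spoon 0.91 [379.7 163.   41.1  53.1]
flowerpot 0.87 [197.6 185.8  32.   35.9]
tin none
top slope y,x,z0 [-1.4000e-03 -3.1000e-03  2.4845e+00] 2060
caddy 0.9 [276.9 154.6 107.8  86. ]
mug 0.89 [199.5 222.6  36.9  25.4]
funnel 0.68 [174.9 189.1  35.3  28.4]
clip_jar 0.63 [216.5 178.8  32.4  34.9]
pot 0.84 [381.  101.4  49.2  40.3]
spoon 0.6 [300.8 112.9  59.5  22.5]
flowerpot none
tin 0.78 [255.4 123.7  17.   24. ]
```

View pics/v9.png

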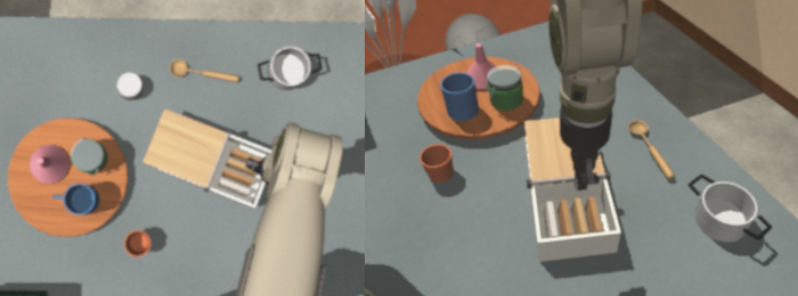

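The leaf lies level over the +y well (slope below 0.002 rad). Everything else stands where it was, and the robot is clear.

```bash
python3 -c "
from rig import r
print(r.finish_job())"
```

```text
the job is handed in; nothing more can be done
None
```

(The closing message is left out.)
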